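# Scan the specimen pots on the hand-turned carousel

## Robot

A 6-joint arm with a two-finger parallel gripper is mounted at the origin on the work surface. World frame = base frame: x ahead of the robot, y to its left, z up, the work surface at z = 0. Lengths are in m, angles in degrees, forces in N, time in s.
With the tool pointing down it reaches from about 0.375 to 0.9 m from the base axis. Payload 3.1 kg.
Tool frame: the origin (TCP) lies between the finger pads; the fingertips stand 11 mm ahead of it and the grasp point (between the pads) lies 8 mm behind it; z points along the fingers, y is the line along which they close (so a half turn about z gives the same grasp; the last joint's range is limited). The gripper opens to 87 mm and grips with 3 to 60 N. Pads are 19 mm wide; open, the fingers measure 117 mm over their backs; the gripper's body (75 mm by 190 mm) begins 51 mm behind the grasp point.
Start: joints at [-77.149, 30.224, 82.088, -0, 67.689, -10.227], TCP at [0.245, -0.575, 0.234] pointing down, gripper open.
Joint ranges: [-176.69, 176.69], [-43.24, 126.21], [12.49, 139.97], [-82, 262], [0, 151.66], [-163.58, 163.58]. Speed limits (degrees/s): [159.86, 159.86, 180, 180, 180, 180].

## Interface

Orientations are given as a 3x3 rotation matrix whose columns are the frame's x, y, z axes.
In Python, from rig import bot, viewer, workorder, models gives the robot as it stands.
- The arm moves only by the shell command python3 -m jog 'ROWS'. ROWS is JSON, a list of rows, each a list of 7 numbers: the opening, from 0 (shut) to 1 (fully open), then the shift along the tool's x, y, z in m, then the turn, a rotation vector about the tool's x, y, z in degrees. In form: [[claw, x, y, z, ax, ay, az], ...]. A call has 1 to 20 rows; each row is the pose to reach, as a shift and turn from the pose commanded when the call began, along the tool's axes at that moment; what a row does not reach only later rows make up. A row lasts 1/8 s, in which the tool goes at most 62.5 mm and 10.7 degrees, less where a joint would pass 70% of its speed; a pose out of reach is approached as far as the arm can. A call with a gripper value outside its range is refused whole. The fingers move at their own pace and stop on an object; the grip force is fixed at half the most. Time passes only in rows, so rows that repeat a pose let the fingers close. It gives the time, the measured TCP pose, the force, the opening and the grip force at its end, in the units of the state.
- bot.read_state(): the state, without advancing time (a new reading comes with each control period).
- viewer.capture(name): name is "scene" or "top" or "wrist"; returns (picture, depth): 480x640x3 uint8, blue, green, red; 480x640 float32, m along the optical axis (not along the pixel's ray), 0 where there is no reading.
- viewer.camera_info(name): a dict with "fx", "fy", "cx", "cy" (pixels), "world_to_cam" (4x4, takes a point from world to camera coordinates). Camera axes: x right, y down, z forward; pixel columns grow to the right and rows downward; lengths in m; the calibration is good to about 2 mm. The wrist camera is an equidistant fisheye: a pixel r from the principal point sees the ray r / f radians off the axis. A picture is of the moment at which its call begins: read the wrist's pose just before it. camera_info takes no time and is no camera call; for the wrist camera it gives the pose at the moment of the call.
- workorder.hand_in(): hands the job in; it is judged then, once.
Trained networks look in the newest picture that a camera, given by its name, has taken for a name from the list of things; names that differ only in an ending like _2 or _b are one class to them, and where a whole thing is asked for, a point or a joint stands for the part that bears it (a point fixed in the world has none). Each returns a list of dicts, best first, with "p" (0 to 1); they miss things now and then, are a little off and sometimes report something else, mostly with a low value. They report only what shows in the picture. A call takes as long as a camera call. They do not tell look-alikes from the thing itself.
- models.outline_of(camera, thing): "mask" (480x640 bool, what is visible of it).
- models.tip_of(camera, thing): "xyz" ([x, y, z] in m, in world coordinates, good to about 4 mm: a listed point, or the origin of a listed thing).
The state is a dict: "time_s": time; "joint_positions": joint angles; "qvel": joint speeds; "tau": joint torques, N m; "position": TCP position; "tcp_rot": TCP orientation; "force": force on the tool from outside, world axes, zero at the start; "moment": the same for the moment, N m; "opening": opening from 0.0 (shut) to 1.0 (fully open); "grasp_force": force on a finger pad.
Only numpy, scipy, OpenCV 4.12 (cv2) and the standard library are available. Lean on these libraries where they do the work, as an engineer would, in place of code of your own. Each camera call takes 0.05 s, during which the arm holds its last target. There are 200 camera calls.

## Task

Book in all the specimen pots: first turn the carousel by its crank clockwise back to its stop (red arrow at the scanner), then stand every pot from the white mat upright on a carousel station of its own with its bar code facing straight outwards. Turn the loaded carousel one full turn anticlockwise to its other stop, so that every code passes the scanner and the arrow is back at the scanner, with the pots still in their places, codes outwards. Then stand all the pots upright in the blue tray, leaving the carousel at that stop and the other things on the bench undisturbed.

Things in the scene. Friction and masses are not known exactly. Their poses are not given: they have to be found in the camera images.
- carousel (a joint): The carousel's turning angle: flat aluminium disc, 290 mm across, on a vertical axis on the white housing; its upper face is 30 mm above the bench. 0 = clockwise stop, red arrow on the disc pointing at the grey scanner; grows anticlockwise seen from above; second stop at 2 pi (6.283), exactly one full turn on, arrow at the scanner again. It stays where it is left (light friction).
- hub (a point): Centre of the disc's upper face, on the turning axis. A steel hub 30 mm across stands 25 mm up from here. The fixed white housing carries a grey scanner block (55 x 90 mm, top 105 mm above the bench) beyond the disc, its red window 175 mm from the axis and looking at the disc, in the direction that the arrow points at joint value 0.
- crank_grip (a point): Crank of the carousel: black upright round grip, 22 mm across, from 65 to 115 mm above the bench, free to spin on its pin, 90 mm from the disc's axis, on the side across from the red arrow. This point is on its axis, 95 mm above the bench, and goes round with the disc.
- tray: Blue shallow open tray for scanned pots, 240 (its x) x 220 (its y) x 14 mm high, walls and floor 4-5 mm thick, fixed; origin at the centre of its underside. Tray and white mat (240 x 220 x 3 mm, under the waiting pots) lie on either side of the carousel, sometimes the other way round.
- station0 (a point): Centre of a carousel station (108 deg clockwise from the arrow, seen from above): white spot with blue edge, 60 mm across, flush with the disc's upper face, 90 mm from the axis; goes round with the disc.
- outer0 (a point): Where the middle of a bar code is when a pot stands on station 0 with its code facing straight outwards: 26 mm outwards from the station's centre, 25 mm above the disc; goes round with the disc.
- station1 (a point): Centre of a carousel station (36 deg clockwise from the arrow, seen from above): white spot with blue edge, 60 mm across, flush with the disc's upper face, 90 mm from the axis; goes round with the disc.
- outer1 (a point): Where the middle of a bar code is when a pot stands on station 1 with its code facing straight outwards: 26 mm outwards from the station's centre, 25 mm above the disc; goes round with the disc.
- station2 (a point): Centre of a carousel station (36 deg anticlockwise from the arrow, seen from above): white spot with blue edge, 60 mm across, flush with the disc's upper face, 90 mm from the axis; goes round with the disc.
- outer2 (a point): Where the middle of a bar code is when a pot stands on station 2 with its code facing straight outwards: 26 mm outwards from the station's centre, 25 mm above the disc; goes round with the disc.
- station3 (a point): Centre of a carousel station (108 deg anticlockwise from the arrow, seen from above): white spot with blue edge, 60 mm across, flush with the disc's upper face, 90 mm from the axis; goes round with the disc.
- outer3 (a point): Where the middle of a bar code is when a pot stands on station 3 with its code facing straight outwards: 26 mm outwards from the station's centre, 25 mm above the disc; goes round with the disc.
- pot0: Closed specimen pot, white cylinder 52 mm across and 50 mm high with red lid, 100 g; origin at the centre of its underside, z up, its +x axis points to the bar code. May be absent.
- code0 (a point): Middle of the black bar code on the side of pot 0 (26 mm from its axis, 25 mm above its underside); a black stripe on the lid also runs from the centre towards the code. Absent with its pot.
- pot1: Closed specimen pot, white cylinder 52 mm across and 50 mm high with yellow lid, 100 g; origin at the centre of its underside, z up, its +x axis points to the bar code. May be absent.
- code1 (a point): Middle of the black bar code on the side of pot 1 (26 mm from its axis, 25 mm above its underside); a black stripe on the lid also runs from the centre towards the code. Absent with its pot.
- pot2: Closed specimen pot, white cylinder 52 mm across and 50 mm high with green lid, 100 g; origin at the centre of its underside, z up, its +x axis points to the bar code. May be absent.
- code2 (a point): Middle of the black bar code on the side of pot 2 (26 mm from its axis, 25 mm above its underside); a black stripe on the lid also runs from the centre towards the code. Absent with its pot.
- pot3: Closed specimen pot, white cylinder 52 mm across and 50 mm high with blue lid, 100 g; origin at the centre of its underside, z up, its +x axis points to the bar code. May be absent.
- code3 (a point): Middle of the black bar code on the side of pot 3 (26 mm from its axis, 25 mm above its underside); a black stripe on the lid also runs from the centre towards the code. Absent with its pot.
- saline: White bottle, 56 mm across, 105 mm high; bystander, leave it alone. Origin at the centre of its underside.
- jar: Glass jar, 60 mm across, 65 mm high; bystander, leave it alone. Origin at the centre of its underside.
- tape: Yellow ring of tape, 64 mm across, 18 mm high; bystander, leave it alone. Origin at the centre of its underside.
- stopper: Orange tapered stopper, 44 mm across, 32 mm high; bystander, leave it alone. Origin at the centre of its underside.
Mind the look-alikes: they are no part of the job. What is shaped like the pot1 but pink or purple is not meant.

How it is judged:
By the outcome, as a careful person would: the job done as asked, in the order asked, and still so for the second after the job is handed in, with the robot touching nothing.
Of pot0, pot1, pot2, pot3 only 3 to 4 are there at a start; the rules pass over those that are not, and their reading is None.
At some moment in a run one of pot0, pot1, pot2, pot3 may be knocked a few centimetres aside while the robot is not near it.
It also fails if it takes over 210 s, if anything falls off the work surface, if the arm or the gripper's body presses on something with over 40 N, if the wrist force passes 120 N, or if a joint passes its speed limit or range.

## Working session

There is one attempt and no reset: what is moved stays moved. The work goes in short steps, Python scripts to look and compute and a shell command to move; the robot and the scene stay as the last step left them, time stands still between calls to the robot, and variables do not carry over. Pictures are saved under pics/ and viewed, at most 14 in all, crops included, and the job is handed in when it is done.

```bash
ls; mkdir -p pics; python3 - <<'E'
from rig import bot, viewer, models
import cv2
print(bot.read_state())
for c in("top","scene"):
    p,d=viewer.capture(c); cv2.imwrite(f"pics/{c}0.png",p)
    i=viewer.camera_info(c); print(c,i)
    if c=="top":
        for t in["hub","crank_grip","tray","pot0","pot1","pot2","pot3","code0","code1","code2","code3","station0","station1","station2","station3","saline","jar","tape","stopper"]:
            r=models.tip_of(c,t); print(t,[(round(x["p"],2),[round(float(v),3) for v in x["xyz"]]) for x in r[:3]])
E
```

```text
pics
{'time_s': 0.0, 'joint_positions': array([-7.71483536e+01,  3.02776831e+01,  8.21590196e+01, -9.78587951e-04,
        6.76891147e+01, -1.02266972e+01]), 'qvel': array([-0.04024207, -0.17051925, -0.01408971, -0.08850541, -0.05145043,
       -0.04837606]), 'tau': array([ 7.88881425e-04, -4.40038562e+01, -1.76591635e+01,  6.33549294e-02,
        5.82338660e-02, -1.58999601e-04]), 'position': array([ 0.24485625, -0.5742416 ,  0.23257076]), 'tcp_rot': array([[ 9.19967271e-01,  3.91994855e-01, -5.03839535e-04],
       [ 3.91995000e-01, -9.19964864e-01,  2.13740304e-03],
       [ 3.74336325e-04, -2.16384342e-03, -9.99997589e-01]]), 'force': array([ 0.18781238, -0.18288911,  0.84674908]), 'moment': array([ 0.01118075,  0.04420562, -0.0144285 ]), 'grasp_force': 0.0, 'opening': 0.9994432400960052}
top {'fx': 448.9299174826322, 'fy': 448.9299174826322, 'cx': 322.2012566146801, 'cy': 237.9277812129586, 'world_to_cam': array([[ 0.01160037, -0.9996486 ,  0.02383512, -0.02167954],
       [-0.99027324, -0.01479027, -0.13834793,  0.5504544 ],
       [ 0.13865185, -0.02199839, -0.99009683,  0.962
[... 1330 characters left out ...]
.489, -0.055, 0.03]), (0.81, [0.599, 0.073, 0.033])]
saline [(0.57, [0.716, 0.193, -0.0])]
jar [(0.75, [0.715, -0.187, 0.002]), (0.37, [0.42, -0.265, 0.004])]
tape [(0.59, [0.384, 0.122, -0.002]), (0.52, [0.475, 0.313, -0.003])]
stopper [(0.74, [0.468, -0.067, 0.054]), (0.58, [0.386, -0.132, 0.006]), (0.17, [0.719, 0.193, 0.0])]
scene {'fx': 576.7861126022221, 'fy': 576.7861126022221, 'cx': 326.2684013419479, 'cy': 241.86971928262565, 'world_to_cam': array([[ 0.48967372,  0.87185753,  0.00916998, -0.27122563],
       [ 0.70953494, -0.39234972, -0.58533911, -0.34408997],
       [-0.50673447,  0.2931316 , -0.81073673,  1.43849267],
       [ 0.        ,  0.        ,  0.        ,  1.        ]])}
```

View pics/top0.png

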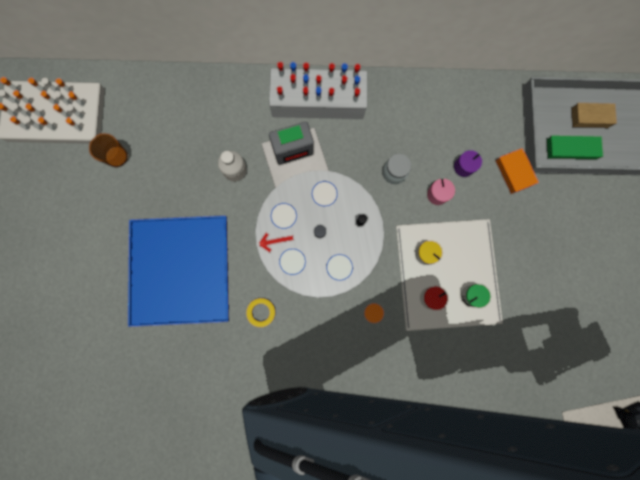

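View pics/scene0.png

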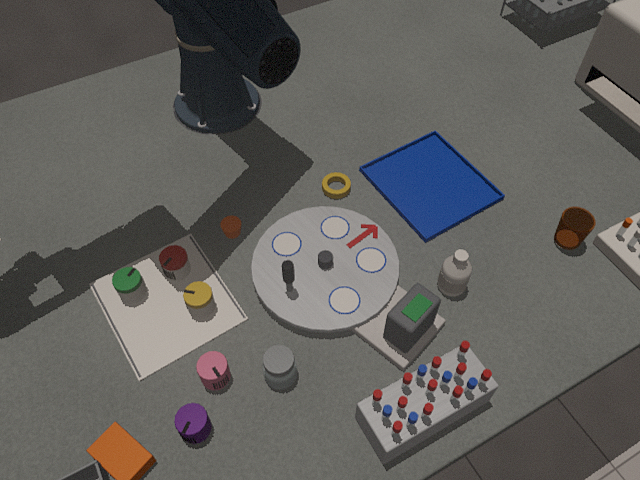

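Up in the top view is +x and left is +y. The three pots on the mat are yellow (430,252), red (436,298) and green (478,296); pot3 (blue) is absent. The look-alikes are pink (442,190) and purple (469,162). The disc centre is at about (320,232), the arrow tip at (260,242), the scanner at (292,150) and the crank at (361,220). The tray is at (180,270).

```bash
cat > h.py <<'E'
from rig import bot, viewer, models
import numpy as np, cv2
HUE={'pot0':(-8,8),'pot1':(20,34),'pot2':(45,85)}
def proj(ci,P,fish):
    T=ci['world_to_cam']; c=P@T[:3,:3].T+T[:3,3]
    if fish:
        r=np.hypot(c[...,0],c[...,1])+1e-9; k=np.arctan2(r,c[...,2])/r
        u,v=c[...,0]*k,c[...,1]*k
    else: u,v=c[...,0]/c[...,2],c[...,1]/c[...,2]
    return u*ci['fx']+ci['cx'],v*ci['fy']+ci['cy']
def patch(cam,img,ci,c,z,half,res=.0005):
    """metric top-down view of plane z: row ~ +x (up), col ~ -y ; returns image, X, Y"""
    n=int(2*half/res); g=(np.arange(n)-n/2+.5)*res
    X=c[0]-g[:,None]+0*g[None]; Y=c[1]-g[None]+0*g[:,None]
    u,v=proj(ci,np.stack([X,Y,0*X+z],-1),cam=='wrist')
    return cv2.remap(img,u.astype(np.float32),v.astype(np.float32),cv2.INTER_CUBIC),X,Y
def snap(cam):
    ci=viewer.camera_info(cam); img,d=viewer.capture(cam); return img,d,ci
def huemask(p,h):
    q=cv2.cvtColor(p,cv2.COLOR_BGR2HSV).astype(int); H=(q[...,0]-h[0])%180
    return (H<=h[1]-h[0])&(q[...,1]>110)&(q[...,2]>30)
def pot(cam,snapd,name,c,zlid,half=.06,save=None):
    img,_,ci=snapd
    for it in range(2):
        p,X,Y=patch(cam,img,ci,c,zlid,half)
        m=huemask(p,HUE[name]).astype(np.uint8)
        n,l,st,_=cv2.connectedComponentsWithStats(m)
        if n<2: return None
        m=(l==1+np.argmax(st[1:,4])).astype(np.uint8)
        cs,_=cv2.findContours(m,0,2); hull=cv2.convexHull(max(cs,key=cv2.contourArea))
        (a,b),r=cv2.minEnclosingCircle(hull)
        M=cv2.moments(hull); a2,b2=M['m10']/M['m00'],M['m01']/M['m00']
        c=(X[int(round(b2)),0],Y[0,int(round(a2))]); half=.04
    g=p.max(2).astype(float); R=np.hypot(X-c[0],Y-c[1])
    sel=(R<.020); med=np.median(g[sel&(m>0)])
    w=np.where(sel,np.clip(med*.75-g,0,None),0)
    ang=np.degrees(np.arctan2((w*(Y-c[1])).sum(),(w*(X-c[0])).sum()))
    if save: cv2.imwrite(save,p)
    area=np.sqrt(cv2.contourArea(hull)/np.pi)*.0005
    return np.round([c[0],c[1],ang,area*1000],4)
def state():
    s=bot.read_state(); R=s['tcp_rot']; print('t',round(s['time_s'],2),'tcp',np.round(s['position'],4),'yaw',round(np.degrees(np.arctan2(R[1,0],R[0,0])),2),'op',round(s['opening'],3),'g',round(s['grasp_force'],1),'F',np.round(s['force'],1),'j',np.round(s['joint_positions'],1)); return s
E
python3 - <<'E'
from h import *
s=snap('top')
for n,c in(('pot0',(.421,-.264)),('pot1',(.52,-.255)),('pot2',(.425,-.355))):
    print(n,pot('top',s,n,c,.053,save=f'pics/p_{n}.png'))
p,X,Y=patch('top',s[0],s[2],(.59,0),.03,.2,.001)
cv2.imwrite('pics/disc.png',p)
m=huemask(p,(-8,8)); print(m.sum())
q=[cv2.resize(cv2.imread(f'pics/p_pot{i}.png'),(200,200)) for i in range(3)]
cv2.imwrite('pics/mix.png',np.vstack([p,np.pad(np.hstack(q),((0,0),(0,0),(0,0)))[:,:400]]))
# hub: white spots
E
```

```text
pot0 [  0.4215  -0.2605 -63.7144  24.7939]
pot1 [   0.5215   -0.2505 -121.5993   25.7774]
pot2 [  0.4275  -0.3535 130.081   24.5844]
1456
```

View pics/mix.png

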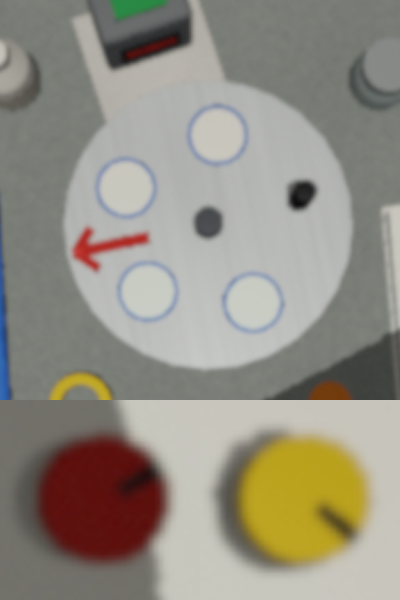

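```bash
python3 -m jog '[[1,0.499,-0.308,0.034,0,0,23.1],[1,0.499,-0.308,0.034,0,0,23.1],[1,0.499,-0.308,0.034,0,0,23.1],[1,0.499,-0.308,0.034,0,0,23.1],[1,0.499,-0.308,0.034,0,0,23.1],[1,0.499,-0.308,0.034,0,0,23.1],[1,0.499,-0.308,0.034,0,0,23.1],[1,0.499,-0.308,0.034,0,0,23.1],[1,0.499,-0.308,0.034,0,0,23.1],[1,0.499,-0.308,0.034,0,0,23.1],[1,0.499,-0.308,0.034,0,0,23.1],[1,0.499,-0.308,0.034,0,0,23.1],[1,0.499,-0.308,0.034,0,0,23.1],[1,0.499,-0.308,0.034,0,0,23.1]]'
python3 - <<'E'
from h import *
state()
s=snap('wrist'); cv2.imwrite('pics/w1.png',s[0]); print(s[2])
for t in('crank_grip','hub'):
  print(t,[(round(x["p"],2),np.round(x["xyz"],4)) for x in models.tip_of('wrist',t)[:2]])
snap('scene')
for t in('crank_grip','hub'):
  print(t,[(round(x["p"],2),np.round(x["xyz"],4)) for x in models.tip_of('scene',t)[:2]])
p,X,Y=patch('wrist',s[0],s[2],(.583,-.096),.115,.08,.0004)
cv2.imwrite('pics/w1p.png',np.hstack([cv2.resize(s[0],(400,300)),cv2.resize(p,(300,300))]))
E
```

```text
time_s: 2.85
position: [0.5829, -0.0971, 0.1997]
tcp_rot: [[1.0, -0.002, 0.0], [-0.002, -1.0, -0.0], [0.0, 0.0, -1.0]]
force: [-0.1, 0.1, 0.2]
opening: 0.996
grasp_force: 0.0
t 2.85 tcp [ 0.5829 -0.0971  0.1997] yaw -0.13 op 0.996 g 0.0 F [-0.1  0.1  0.2] j [-20.3  29.9  89.1  -0.   61.   69.8]
{'fx': 371.64829954431775, 'fy': 371.64829954431775, 'cx': 319.5618913511786, 'cy': 243.84225029099312, 'world_to_cam': array([[-2.85725134e-03, -9.99995918e-01, -5.48132435e-06,
        -9.40434058e-02],
       [-9.71018876e-01,  2.77314634e-03,  2.38986720e-01,
         5.45454114e-01],
       [-2.38985729e-01,  6.88167596e-04, -9.71022836e-01,
         4.96034534e-01],
       [ 0.00000000e+00,  0.00000000e+00,  0.00000000e+00,
         1.00000000e+00]])}
crank_grip [(0.97, array([ 0.582 , -0.0957,  0.0944]))]
hub [(0.57, array([ 0.5634, -0.0115,  0.0329])), (0.3, array([ 0.6755, -0.0222,  0.0568]))]
crank_grip [(0.71, array([ 0.5838, -0.0979,  0.0937]))]
hub [(0.95, array([ 0.5664, -0.0093,  0.0307])), (0.23, array([0.7115, 0.1917, 0.0021]))]
```

View pics/w1p.png

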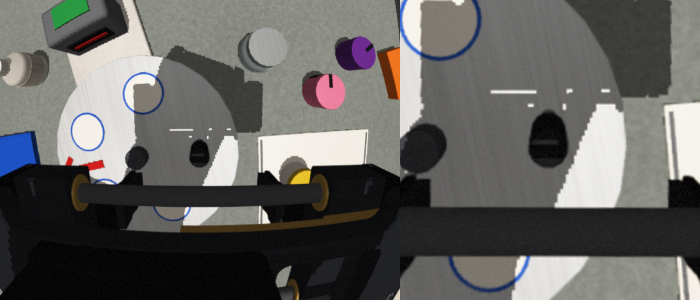

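The wrist view shows the crank grip at (199,150) of the left half, between the fingers, which bears out (0.583,-0.097).

```bash
python3 -m jog '[[1,0,0,0.05,0,0,0],[1,0,0,0.09,0,0,0],[1,0,0,0.11,0,0,0],[1,0,0,0.11,0,0,0],[0,0,0,0.11,0,0,0],[0,0,0,0.11,0,0,0],[0,0,0,0.11,0,0,0],[0,0,0,0.11,0,0,0],[0,0,0,0.11,0,0,0],[0,0,0,0.11,0,0,0]]'
python3 - <<'E'
import numpy as np
c=np.array([.565,-.009])
# clockwise from 281.6
p0=c+.09*np.array([np.cos(np.radians(281.6)),np.sin(np.radians(281.6))])
for k in range(1,15):
    a=np.radians(281.6-6*k); p=c+.09*np.array([np.cos(a),np.sin(a)])
    print(6*k,np.round([(p-p0)[0],-(p-p0)[1]],3))
E
```

```text
time_s: 4.4
position: [0.5833, -0.096, 0.0896]
tcp_rot: [[1.0, -0.0, 0.0], [-0.0, -1.0, -0.0], [0.0, 0.0, -1.0]]
force: [0.4, -0.8, -0.6]
opening: 0.399
grasp_force: 0.0
6 [-0.009  0.001]
12 [-0.019  0.002]
18 [-0.028  0.001]
24 [-0.037 -0.   ]
30 [-0.047 -0.003]
36 [-0.055 -0.006]
42 [-0.064 -0.011]
48 [-0.072 -0.016]
54 [-0.079 -0.022]
60 [-0.085 -0.028]
66 [-0.091 -0.036]
72 [-0.096 -0.044]
78 [-0.101 -0.052]
84 [-0.104 -0.061]
```

```bash
python3 -m jog '[[0,0,0,0,0,0,0],[0,0,0,0,0,0,0],[0,0,0,0,0,0,0],[0,0,0,0,0,0,0],[0,-0.009,0.001,0,0,0,0],[0,-0.019,0.002,0,0,0,0],[0,-0.028,0.001,0,0,0,0],[0,-0.037,0,0,0,0,0],[0,-0.047,-0.003,0,0,0,0],[0,-0.055,-0.006,0,0,0,0],[0,-0.064,-0.011,0,0,0,0],[0,-0.064,-0.011,0,0,0,0]]'
python3 -c "
from h import *
state()"
```

```text
time_s: 5.9
position: [0.5155, -0.0837, 0.0895]
tcp_rot: [[1.0, 0.0, -0.007], [0.0, -1.0, 0.002], [-0.007, -0.002, -1.0]]
force: [-3.9, -3.5, 1.0]
opening: 0.242
grasp_force: 30.0
t 5.9 tcp [ 0.5155 -0.0837  0.0895] yaw 0.02 op 0.242 g 30.0 F [-3.9 -3.5  1. ] j [-2.150e+01  3.530e+01  1.034e+02 -1.000e-01  4.160e+01  6.850e+01]
```

```bash
python3 -m jog '[[0,-0.008,-0.005,0,0,0,0],[0,-0.015,-0.011,0,0,0,0],[0,-0.021,-0.017,0,0,0,0],[0,-0.027,-0.025,0,0,0,0],[0,-0.032,-0.033,0,0,0,0],[0,-0.037,-0.041,0,0,0,0],[0,-0.037,-0.041,0,0,0,0],[0,-0.037,-0.041,0,0,0,0]]'
python3 - <<'E'
from h import *
state()
s=snap('top'); p,X,Y=patch('top',s[0],s[2],(.6,0),.03,.2,.001); cv2.imwrite('pics/d2.png',p)
E
```

```text
time_s: 6.9
position: [0.4817, -0.0434, 0.0895]
tcp_rot: [[1.0, 0.0, -0.002], [0.0, -1.0, 0.001], [-0.002, -0.001, -1.0]]
force: [-2.8, 0.0, 1.3]
opening: 0.242
grasp_force: 30.0
t 6.9 tcp [ 0.4817 -0.0434  0.0895] yaw 0.0 op 0.242 g 30.0 F [-2.8  0.   1.3] j [-18.4  33.5 109.2   0.   37.4  71.6]
```

View pics/d2.png

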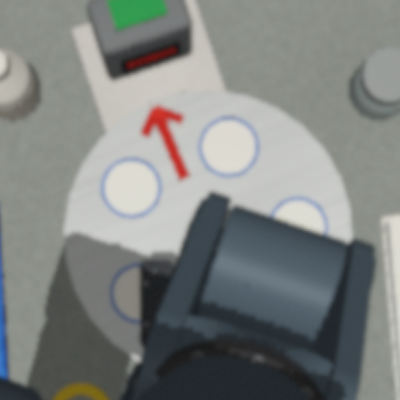

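The view after the turn shows the arrow tip at (155,107), pointing nearly at the scanner window (150,60). I push gently on to find the stop.

```bash
python3 -m jog '[[0,-0.001,-0.003,0,0,0,0],[0,-0.002,-0.005,0,0,0,0],[0,-0.002,-0.005,0,0,0,0]]' | egrep 'pos|force:'; python3 -m jog '[[0,-0.001,-0.003,0,0,0,0],[0,-0.002,-0.005,0,0,0,0],[0,-0.002,-0.005,0,0,0,0]]'| egrep 'pos|force:'
```

```text
position: [0.48, -0.0389, 0.0895]
force: [-3.9, -2.4, 0.5]
grasp_force: 30.0
position: [0.4794, -0.0369, 0.0895]
force: [-4.4, -13.0, -1.7]
grasp_force: 30.0
```

```bash
python3 -m jog '[[0.7,0,0.001,0,0,0,0],[0.7,0,0.001,0,0,0,0],[0.7,0,0.001,0,0,0,0],[0.7,0,0.001,0,0,0,0],[1,0,0.001,-0.05,0,0,0],[1,0,0.001,-0.10,0,0,0],[1,0,0.001,-0.15,0,0,0],[1,-0.1,0.265,-0.16,0,0,0],[1,-0.1,0.265,-0.16,0,0,0],[1,-0.1,0.265,-0.16,0,0,0],[1,-0.1,0.265,-0.16,0,0,0],[1,-0.1,0.265,-0.16,0,0,0],[1,-0.1,0.265,-0.16,0,0,0],[1,-0.1,0.265,-0.16,0,0,0]]'
python3 - <<'E'
from h import *
state()
s=snap('wrist'); t=snap('top')
out=[]
for n,c in(('pot0',(.421,-.264)),('pot1',(.52,-.255)),('pot2',(.425,-.355))):
    print(n,'top',pot('top',t,n,c,.053,save='pics/a.png'),'wrist',pot('wrist',s,n,c,.053,save='pics/b.png'))
    out+=[cv2.resize(cv2.imread('pics/b.png'),(130,130))]
p,X,Y=patch('top',t[0],t[2],(.6,0),.03,.195,.001)
cv2.imwrite('pics/d3.png',np.vstack([p,np.hstack(out)]))
E
```

```text
time_s: 9.45
position: [0.3782, -0.2977, 0.2493]
tcp_rot: [[1.0, -0.0, -0.0], [-0.0, -1.0, 0.001], [-0.0, -0.001, -1.0]]
force: [-0.2, 0.4, -0.3]
opening: 0.999
grasp_force: 0.0
t 9.45 tcp [ 0.3782 -0.2977  0.2493] yaw -0.02 op 0.999 g 0.0 F [-0.2  0.4 -0.3] j [-51.6  18.  101.    0.   61.1  38.4]
pot0 top [  0.4215  -0.262  -60.8693  25.5697] wrist [  0.4215  -0.2625 -58.9915  25.9834]
pot1 top [   0.5215   -0.251  -133.7973   25.9971] wrist [   0.521    -0.253  -137.3432   26.3015]
pot2 top [  0.43    -0.354  147.8238  22.3684] wrist [  0.4275  -0.355  126.5445  25.5868]
```

View pics/d3.png

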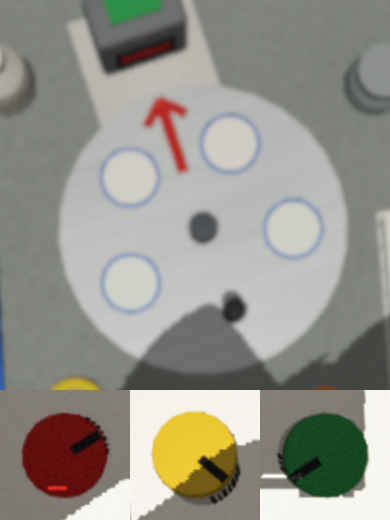

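The disc is now at its stop: arrow tip (160,100), disc centre (203,230), arrow direction about 18.6°. The wrist crops at the bottom give the lid stripes clearly; red is -59° and green is 126.5°, while the shadow across the yellow lid spoils its reading and it is really about -127°. I take the red pot first, for station 1.

```bash
sed -i 's/med\*.75-g/med*.42-g/' h.py
python3 -m jog '[[0.8,0.043,-0.035,0,0,0,-10],[0.8,0.043,-0.035,0,0,0,-20],[0.8,0.043,-0.035,0,0,0,-30],[0.8,0.043,-0.035,0,0,0,-40],[0.8,0.043,-0.035,0,0,0,-50],[0.8,0.043,-0.035,0,0,0,-60],[0.8,0.043,-0.035,0.05,0,0,-70],[0.8,0.043,-0.035,0.1,0,0,-80],[0.8,0.043,-0.035,0.13,0,0,-90],[0.8,0.043,-0.035,0.13,0,0,-90],[0.8,0.043,-0.035,0.18,0,0,-90],[0.8,0.043,-0.035,0.214,0,0,-90],[0.8,0.043,-0.035,0.214,0,0,-90],[0.3,0.043,-0.035,0.214,0,0,-90],[0.3,0.043,-0.035,0.214,0,0,-90],[0.3,0.043,-0.035,0.214,0,0,-90],[0.3,0.043,-0.035,0.214,0,0,-90],[0.3,0.043,-0.035,0.214,0,0,-90],[0.3,0.043,-0.035,0.214,0,0,-90]]'
python3 - <<'E'
from h import *
state(); t=snap('top')
for n,c in(('pot1',(.52,-.255)),('pot2',(.425,-.355))): print(n,pot('top',t,n,c,.053))
E
```

```text
time_s: 11.92
position: [0.422, -0.2645, 0.0372]
tcp_rot: [[0.001, 1.0, 0.002], [1.0, -0.001, -0.002], [-0.002, 0.002, -1.0]]
force: [-0.5, 0.1, 7.4]
opening: 0.589
grasp_force: 30.0
t 11.93 tcp [ 0.422  -0.2645  0.0372] yaw 89.96 op 0.589 g 30.0 F [-0.5  0.1  7.4] j [-45.   39.9 108.6   0.   31.3 -44.9]
pot1 [   0.536    -0.235  -135.2665    5.4372]
pot2 None
```

```bash
python3 -m jog '[[0.3,0,0,-0.03,0,0,0],[0.3,0,0,-0.08,0,0,0],[0.3,0,0,-0.12,0,0,0],[0.3,0.03,0.03,-0.13,0,0,-5],[0.3,0.06,0.06,-0.13,0,0,-10],[0.3,0.09,0.09,-0.13,0,0,-15],[0.3,0.12,0.12,-0.13,0,0,-20],[0.3,0.15,0.15,-0.13,0,0,-25],[0.3,0.18,0.18,-0.13,0,0,-30],[0.3,0.21,0.21,-0.13,0,0,-36],[0.3,0.229,0.229,-0.11,0,0,-41.6],[0.3,0.229,0.229,-0.08,0,0,-41.6],[0.3,0.229,0.229,-0.05,0,0,-41.6],[0.3,0.229,0.229,-0.045,0,0,-41.6],[0.3,0.229,0.229,-0.045,0,0,-41.6]]'
python3 - <<'E'
from h import *
state(); t=snap('top'); w=snap('wrist'); cv2.imwrite('pics/w5.png',w[0])
for n,c in(('pot1',(.52,-.255)),('pot2',(.425,-.355))): print(n,pot('top',t,n,c,.053))
print(pot('top',t,'pot0',(.651,-.0355),.098,half=.05),pot('wrist',w,'pot0',(.651,-.0355),.098,half=.05))
E
```

```text
time_s: 13.85
position: [0.6505, -0.0352, 0.081]
tcp_rot: [[-0.663, 0.748, 0.0], [0.748, 0.663, -0.0], [-0.0, 0.0, -1.0]]
force: [0.5, 0.5, -1.0]
opening: 0.589
grasp_force: 30.0
t 13.85 tcp [ 0.6505 -0.0352  0.081 ] yaw 131.56 op 0.589 g 30.0 F [ 0.5  0.5 -1. ] j [-12.9  43.   84.6   0.   52.5 -54.5]
pot1 [ 0.5215 -0.2505  0.     25.5907]
pot2 [ 0.4275 -0.3535  0.     24.4171]
None [ 6.39000e-01 -2.05000e-02 -4.90056e+01  1.49909e+01]
```

```bash
sed -i 's/med\*.42-g/med*.5-g/' h.py; python3 -m jog '[[0.3,0,0,0.01,0,0,0],[0.3,0,0,0.0165,0,0,0],[0.3,0,0,0.0165,0,0,0],[0.8,0,0,0.0165,0,0,0],[0.8,0,0,0.0165,0,0,0],[0.8,0,0,0.0165,0,0,0],[0.8,0,0,-0.03,0,0,0],[0.8,0,0,-0.08,0,0,0],[0.8,0,0,-0.13,0,0,0],[0.8,-0.05,0,-0.15,0,0,0],[0.8,-0.1,0,-0.15,0,0,0],[0.8,-0.1,0,-0.15,0,0,0]]'
python3 - <<'E'
from h import *
state(); t=snap('top'); w=snap('wrist'); cv2.imwrite('pics/w5.png',w[0])
for n,c in(('pot1',(.52,-.255)),('pot2',(.425,-.355))): print(n,pot('top',t,n,c,.053))
print(pot('top',t,'pot0',(.651,-.0355),.080),pot('wrist',w,'pot0',(.651,-.0355),.080))
E
```

```text
time_s: 15.45
position: [0.7186, -0.1133, 0.2306]
tcp_rot: [[-0.661, 0.75, 0.003], [0.75, 0.661, -0.002], [-0.003, 0.001, -1.0]]
force: [-1.3, -0.2, -0.6]
opening: 0.799
grasp_force: 0.0
t 15.45 tcp [ 0.7186 -0.1133  0.2306] yaw 131.4 op 0.799 g 0.0 F [-1.3 -0.2 -0.6] j [-17.7  38.7  65.8  -0.   75.4 -59.1]
pot1 [ 0.5205 -0.2545 74.291  23.124 ]
pot2 [  0.4275  -0.3535 128.1944  24.3763]
[ 6.605000e-01  2.650000e-02 -1.116516e+02  1.876510e+01] [  0.65    -0.0335 -14.9651  25.9297]
```

```bash
python3 -m jog '[[0.8,0.002,-0.03,0,0,0,9],[0.8,0.004,-0.07,0,0,0,18],[0.8,0.006,-0.11,0,0,0,28],[0.8,0.009,-0.15,0,0,0,38],[0.8,0.012,-0.19,0,0,0,48],[0.8,0.014,-0.23,0,0,0,58],[0.8,0.016,-0.27,0,0,0,68],[0.8,0.018,-0.31,0,0,0,78],[0.8,0.02,-0.331,0,0,0,86.4],[0.8,0.02,-0.331,0,0,0,86.4],[0.8,0.02,-0.331,0,0,0,86.4]]'
python3 - <<'E'
from h import *
state(); t=snap('top'); w=snap('wrist')
for n,c in(('pot1',(.52,-.255)),('pot2',(.425,-.355))): print(n,pot('top',t,n,c,.053),pot('wrist',w,n,c,.053,save=f'pics/y{n}.png'))
print(pot('top',t,'pot0',(.651,-.0355),.080))
cv2.imwrite('pics/y.png',np.hstack([cv2.resize(w[0],(520,390)),cv2.resize(cv2.imread('pics/ypot1.png'),(260,390))]))
E
```

```text
time_s: 16.92
position: [0.4563, -0.3132, 0.2306]
tcp_rot: [[0.703, 0.711, 0.0], [0.711, -0.703, 0.001], [0.001, -0.0, -1.0]]
force: [0.5, -0.1, -0.4]
opening: 0.798
grasp_force: 0.0
t 16.93 tcp [ 0.4563 -0.3132  0.2306] yaw 45.35 op 0.798 g 0.0 F [ 0.5 -0.1 -0.4] j [-46.1  24.9  92.6   0.   62.5  -1.4]
pot1 [   0.521    -0.2515 -123.526    25.8228] [   0.5215   -0.252  -127.4618   25.9688]
pot2 None [  0.43    -0.353  141.7461  24.8035]
[ 0.648  -0.034   0.     25.3258]
```

View pics/y.png

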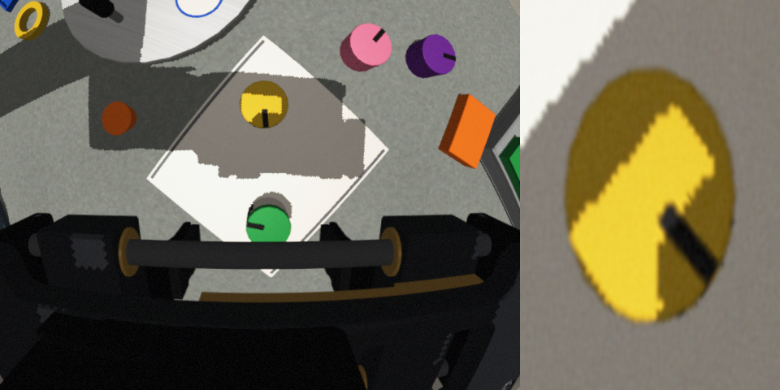

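The view shows the yellow pot at (264,103) with its stripe pointing back at the gripper, nothing beside it, and the green pot at (269,226).

```bash
python3 -m jog '[[0.8,0.045,0.002,0.03,0,0,0],[0.8,0.089,0.003,0.06,0,0,0],[0.8,0.089,0.003,0.11,0,0,0],[0.8,0.089,0.003,0.16,0,0,0],[0.8,0.089,0.003,0.193,0,0,0],[0.8,0.089,0.003,0.193,0,0,0],[0.3,0.089,0.003,0.193,0,0,0],[0.3,0.089,0.003,0.193,0,0,0],[0.3,0.089,0.003,0.193,0,0,0],[0.3,0.089,0.003,0.193,0,0,0],[0.3,0.089,0.003,0.193,0,0,0]]'
```

```text
time_s: 18.4
position: [0.5217, -0.2541, 0.0393]
tcp_rot: [[0.705, 0.709, 0.003], [0.709, -0.705, -0.002], [0.001, 0.003, -1.0]]
force: [0.3, 1.0, 6.4]
opening: 0.591
grasp_force: 30.0
```

```bash
python3 -m jog '[[0.3,0,0,-0.03,0,0,0],[0.3,0,0,-0.08,0,0,0],[0.3,0,0,-0.12,0,0,0],[0.3,0.03,-0.016,-0.13,0,0,-8],[0.3,0.06,-0.033,-0.13,0,0,-16],[0.3,0.09,-0.05,-0.13,0,0,-24],[0.3,0.12,-0.066,-0.13,0,0,-32],[0.3,0.14,-0.077,-0.12,0,0,-37.9],[0.3,0.14,-0.077,-0.08,0,0,-37.9],[0.3,0.14,-0.077,-0.05,0,0,-37.9],[0.3,0.14,-0.077,-0.035,0,0,-37.9],[0.3,0.14,-0.077,-0.028,0,0,-37.9],[0.3,0.14,-0.077,-0.027,0,0,-37.9],[0.3,0.14,-0.077,-0.027,0,0,-37.9]]'; python3 -c "
from h import *
state()"
```

```text
time_s: 20.15
position: [0.5656, -0.1002, 0.0662]
tcp_rot: [[0.121, 0.993, 0.002], [0.993, -0.121, -0.001], [-0.0, 0.002, -1.0]]
force: [-1.4, 1.9, 4.7]
opening: 0.589
grasp_force: 30.0
t 20.15 tcp [ 0.5656 -0.1002  0.0662] yaw 83.06 op 0.589 g 30.0 F [-1.4  1.9  4.7] j [-21.2  40.   96.8   0.   43.  -14.3]
```

```bash
python3 -m jog '[[0.8,0,0,0,0,0,0],[0.8,0,0,0,0,0,0],[0.8,0,0,0,0,0,0],[0.8,0,0,-0.04,0,0,0],[0.8,0,0,-0.09,0,0,0],[0.8,-0.04,0,-0.14,0,0,0],[0.8,-0.1,0,-0.16,0,0,0],[0.8,-0.1,0,-0.16,0,0,0]]'
python3 - <<'E'
from h import *
state(); t=snap('top'); w=snap('wrist')
print(pot('top',t,'pot2',(.4275,-.354),.053))
print(pot('wrist',w,'pot1',(.566,-.0985),.080),pot('wrist',w,'pot0',(.65,-.034),.080))
E
```

```text
time_s: 21.15
position: [0.5539, -0.2039, 0.227]
tcp_rot: [[0.125, 0.992, 0.005], [0.992, -0.125, -0.005], [-0.004, 0.006, -1.0]]
force: [-0.7, 1.4, -0.0]
opening: 0.803
grasp_force: 0.0
t 21.15 tcp [ 0.5539 -0.2039  0.227 ] yaw 82.81 op 0.803 g 0.0 F [-0.7  1.4 -0. ] j [-31.   27.8  87.9  -0.1  63.9 -23.8]
None
[  0.566   -0.099  -93.182   25.9305] [ 0.649  -0.0345 -2.5982 26.3347]
```

```bash
python3 - <<'E'
from h import *
w=snap('wrist'); o=[]
for n,c in(('pot1',(.566,-.0985)),('pot0',(.65,-.034))):
    p,_,_=patch('wrist',w[0],w[2],c,.08,.04,.0004); o.append(cv2.resize(p,(300,300)))
cv2.imwrite('pics/chk.png',np.hstack(o))
E
python3 -m jog '[[0.8,-0.04,-0.02,0,0,0,3],[0.8,-0.08,-0.04,0,0,0,6],[0.8,-0.12,-0.06,0,0,0,9.8],[0.8,-0.16,-0.08,0,0,0,9.8],[0.8,-0.2,-0.1,0,0,0,9.8],[0.8,-0.24,-0.12,0,0,0,9.8],[0.8,-0.253,-0.123,0,0,0,9.8],[0.8,-0.253,-0.123,0,0,0,9.8],[0.8,-0.253,-0.123,0,0,0,9.8]]'
python3 - <<'E'
from h import *
state(); t=snap('top'); w=snap('wrist')
print(pot('top',t,'pot2',(.4275,-.354),.053),pot('wrist',w,'pot2',(.4275,-.354),.053,save='pics/g.png'))
cv2.imwrite('pics/chk.png',np.hstack([cv2.imread('pics/chk.png')]+[cv2.resize(cv2.imread('pics/g.png'),(200,300))]))
E
```

```text
time_s: 22.42
position: [0.4009, -0.4335, 0.224]
tcp_rot: [[0.286, 0.958, -0.001], [0.958, -0.286, 0.002], [0.002, -0.001, -1.0]]
force: [0.8, 0.5, 0.0]
opening: 0.803
grasp_force: 0.0
t 22.43 tcp [ 0.4009 -0.4335  0.224 ] yaw 73.39 op 0.803 g 0.0 F [0.8 0.5 0. ] j [-58.1  28.2  87.7   0.   64.2 -41.5]
[  0.4275  -0.355  127.3069  24.7465] [  0.4275  -0.356  123.2503  25.4715]
```

View pics/chk.png

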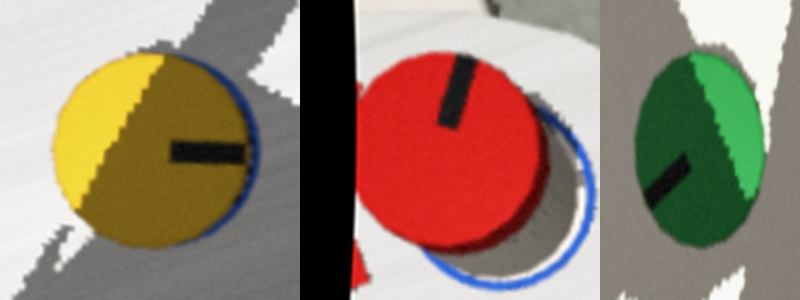

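The crops show the yellow pot on station 0 with its stripe at about -91° and the red pot at about -14° on station 1 (the shifted ring is parallax). The green stripe is about 125°. Next I grasp the green pot.

```bash
python3 -m jog '[[0.8,0.04,0.002,0.03,0,0,0],[0.8,0.082,0.003,0.06,0,0,0],[0.8,0.082,0.003,0.11,0,0,0],[0.8,0.082,0.003,0.16,0,0,0],[0.8,0.082,0.003,0.187,0,0,0],[0.8,0.082,0.003,0.187,0,0,0],[0.3,0.082,0.003,0.187,0,0,0],[0.3,0.082,0.003,0.187,0,0,0],[0.3,0.082,0.003,0.187,0,0,0],[0.3,0.082,0.003,0.187,0,0,0],[0.3,0.082,0.003,0.187,0,0,0]]'
```

```text
time_s: 23.9
position: [0.4273, -0.3586, 0.039]
tcp_rot: [[0.288, 0.958, 0.002], [0.958, -0.288, -0.002], [-0.001, 0.002, -1.0]]
force: [1.0, 0.2, 7.5]
opening: 0.592
grasp_force: 30.0
```

```bash
python3 -m jog '[[0.3,0,0,-0.03,0,0,0],[0.3,0,0,-0.08,0,0,0],[0.3,0,0,-0.13,0,0,0],[0.3,0.03,-0.003,-0.16,0,0,0],[0.3,0.07,-0.007,-0.16,0,0,0],[0.3,0.12,-0.012,-0.16,0,0,0],[0.3,0.17,-0.016,-0.16,0,0,0],[0.3,0.22,-0.021,-0.16,0,0,0],[0.3,0.27,-0.026,-0.16,0,0,0],[0.3,0.32,-0.031,-0.16,0,0,0],[0.3,0.37,-0.036,-0.16,0,0,-1],[0.3,0.41,-0.04,-0.16,0,0,-1.6],[0.3,0.426,-0.041,-0.14,0,0,-1.6],[0.3,0.426,-0.041,-0.1,0,0,-1.6],[0.3,0.426,-0.041,-0.06,0,0,-1.6],[0.3,0.426,-0.041,-0.04,0,0,-1.6],[0.3,0.426,-0.041,-0.03,0,0,-1.6],[0.3,0.426,-0.041,-0.027,0,0,-1.6],[0.3,0.426,-0.041,-0.027,0,0,-1.6]]'; python3 -c "
from h import *
state()"
```

```text
time_s: 26.28
position: [0.5094, 0.0621, 0.0659]
tcp_rot: [[0.261, 0.965, -0.001], [0.965, -0.261, 0.0], [0.0, -0.001, -1.0]]
force: [-1.7, 1.4, 3.6]
opening: 0.595
grasp_force: 30.0
t 26.27 tcp [0.5094 0.0621 0.0659] yaw 74.85 op 0.595 g 30.0 F [-1.7  1.4  3.6] j [ -5.5  37.3 105.7   0.   37.    9.6]
```

```bash
python3 -m jog '[[0.8,0,0,0,0,0,0],[0.8,0,0,0,0,0,0],[0.8,0,0,0,0,0,0],[0.8,0,0,-0.04,0,0,0],[0.8,0,0,-0.09,0,0,0],[0.8,-0.04,0,-0.14,0,0,0],[0.8,-0.09,0,-0.16,0,0,10],[0.8,-0.09,-0.05,-0.18,0,0,20],[0.8,-0.09,-0.1,-0.18,0,0,30],[0.8,-0.09,-0.1,-0.18,0,0,40],[0.8,-0.09,-0.1,-0.18,0,0,50],[0.8,-0.09,-0.1,-0.18,0,0,60],[0.8,-0.09,-0.1,-0.18,0,0,70],[0.8,-0.09,-0.1,-0.18,0,0,74.9],[0.8,-0.09,-0.1,-0.18,0,0,74.9]]'
python3 - <<'E'
from h import *
state(); t=snap('top'); w=snap('wrist'); o=[]
for n,c in(('pot1',(.566,-.0985)),('pot0',(.65,-.034)),('pot2',(.511,.064))):
    print(n,pot('wrist',w,n,c,.080),pot('top',t,n,c,.080))
    p,_,_=patch('wrist',w[0],w[2],c,.08,.04,.0004); o.append(cv2.resize(p,(260,260)))
print([(round(x["p"],2),np.round(x["xyz"],4)) for x in models.tip_of('wrist','crank_grip')[:2]])
cv2.imwrite('pics/c6.png',np.vstack([np.hstack(o),cv2.resize(w[0],(780,340))]))
E
```

```text
time_s: 28.15
position: [0.3898, 0.0011, 0.2446]
tcp_rot: [[1.0, 0.001, 0.0], [0.001, -1.0, -0.0], [0.0, 0.0, -1.0]]
force: [-0.2, -0.8, -0.0]
opening: 0.801
grasp_force: 0.0
t 28.15 tcp [0.3898 0.0011 0.2446] yaw 0.04 op 0.801 g 0.0 F [-0.2 -0.8 -0. ] j [-16.4  10.9 112.8  -0.   56.2  73.6]
pot1 [  0.564   -0.097  -84.3004  26.8731] [ 0.5645 -0.098   0.     25.5829]
pot0 None [  0.6485  -0.033  -16.2093  25.4316]
pot2 [5.09500e-01 6.40000e-02 1.59688e+02 2.59550e+01] [ 0.51    0.063   0.     24.5033]
[(0.57, array([ 0.4796, -0.0373,  0.0922])), (0.31, array([ 0.5614, -0.0069,  0.0324]))]
```

View pics/c6.png

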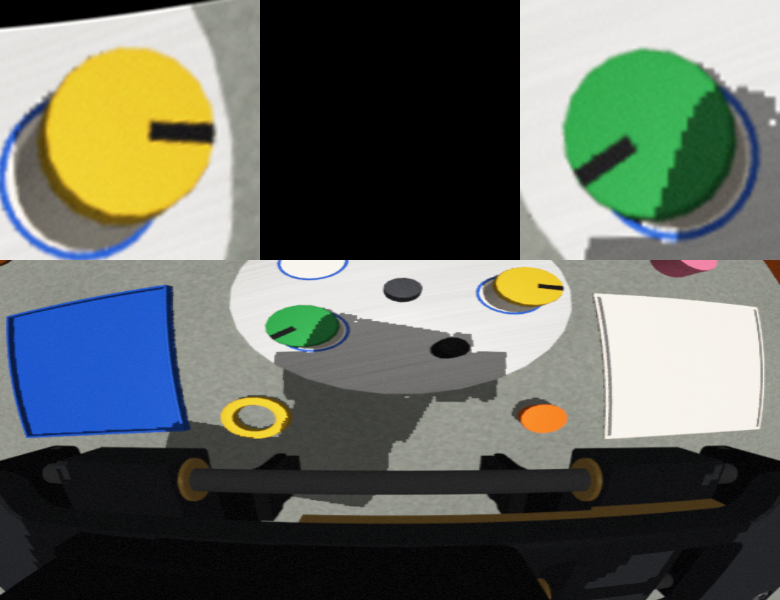

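The view shows the yellow pot at (530,287) and the green at (302,328), both upright and near their station centres. The crank is at (450,348). Next I grip the crank.

```bash
python3 -m jog '[[0.6,0.03,0.013,0,0,0,0],[0.6,0.06,0.026,0.02,0,0,0],[0.6,0.09,0.038,0.05,0,0,0],[0.6,0.09,0.038,0.1,0,0,0],[0.6,0.09,0.038,0.14,0,0,0],[0.6,0.09,0.038,0.154,0,0,0],[0.6,0.09,0.038,0.154,0,0,0],[0,0.09,0.038,0.154,0,0,0],[0,0.09,0.038,0.154,0,0,0],[0,0.09,0.038,0.154,0,0,0],[0,0.09,0.038,0.154,0,0,0],[0,0.09,0.038,0.154,0,0,0],[0,0.09,0.038,0.154,0,0,0]]'
python3 - <<'E'
import numpy as np
a0=198.6
for k in range(3):
    A=a0+120*k
    P=lambda a:.09*np.array([np.cos(np.radians(a)),-np.sin(np.radians(a))])
    print(k,[list(np.round(P(A+6*(i+1))-P(A),3)) for i in range(20)])
E
```

```text
time_s: 29.92
position: [0.4803, -0.0372, 0.0912]
tcp_rot: [[1.0, -0.0, 0.001], [-0.0, -1.0, -0.001], [0.001, 0.001, -1.0]]
force: [-0.7, -1.4, 5.9]
opening: 0.242
grasp_force: 30.0
0 [[np.float64(0.003), np.float64(0.009)], [np.float64(0.008), np.float64(0.017)], [np.float64(0.013), np.float64(0.025)], [np.float64(0.019), np.float64(0.032)], [np.float64(0.026), np.float64(0.039)], [np.float64(0.033), np.float64(0.045)], [np.float64(0.041), np.float64(0.05)], [np.float64(0.05), np.float64(0.054)], [np.float64(0.058), np.float64(0.057)], [np.float64(0.068), np.float64(0.06)], [np.float64(0.077), np.float64(0.061)], [np.float64(0.086), np.float64(0.061)], [np.float64(0.096), np.float64(0.061)], [np.float64(0.105), np.float64(0.059)], [np.float64(0.114), np.float64(0.057)], [np.float64(0.123), np.float64(0.053)], [np.float64(0.131), np.float64(0.049)], [np.float64(0.139), np.float64(0.044)], [np.float64(0.146), np.float64(0.038)], [np.float64(0.153), np.float64(0.031)]]
1 [[np.float64(0.006), np.float64(-0.007)], [np.float64(0.011), np.float64(-0.015)], [np.float64(0.015), np.float64(-0
[... 825 characters left out ...]
-0.001)], [np.float64(-0.037), np.float64(0.0)], [np.float64(-0.046), np.float64(0.003)], [np.float64(-0.055), np.float64(0.006)], [np.float64(-0.064), np.float64(0.011)], [np.float64(-0.071), np.float64(0.016)], [np.float64(-0.079), np.float64(0.022)], [np.float64(-0.085), np.float64(0.029)], [np.float64(-0.091), np.float64(0.036)], [np.float64(-0.096), np.float64(0.044)], [np.float64(-0.1), np.float64(0.052)], [np.float64(-0.104), np.float64(0.061)], [np.float64(-0.106), np.float64(0.07)], [np.float64(-0.107), np.float64(0.08)], [np.float64(-0.108), np.float64(0.089)], [np.float64(-0.107), np.float64(0.099)], [np.float64(-0.106), np.float64(0.108)], [np.float64(-0.103), np.float64(0.117)]]
```

```bash
python3 -m jog '[[0,0.001,0.004,0,0,0,0],[0,0.005,0.012,0,0,0,0],[0,0.010,0.020,0,0,0,0],[0,0.016,0.028,0,0,0,0],[0,0.022,0.035,0,0,0,0],[0,0.029,0.042,0,0,0,0],[0,0.037,0.047,0,0,0,0],[0,0.045,0.052,0,0,0,0],[0,0.054,0.056,0,0,0,0],[0,0.063,0.059,0,0,0,0],[0,0.072,0.061,0,0,0,0],[0,0.081,0.061,0,0,0,0],[0,0.091,0.061,0,0,0,0],[0,0.1,0.06,0,0,0,0],[0,0.11,0.058,0,0,0,0],[0,0.118,0.055,0,0,0,0],[0,0.127,0.051,0,0,0,0],[0,0.139,0.044,0,0,0,0],[0,0.146,0.038,0,0,0,0],[0,0.153,0.031,0,0,0,0]]'; python3 -c "
from h import *
state()"
```

```text
time_s: 32.42
position: [0.6332, -0.068, 0.0912]
tcp_rot: [[1.0, -0.0, 0.0], [-0.0, -1.0, -0.0], [0.0, 0.0, -1.0]]
force: [-1.0, 0.2, 5.2]
opening: 0.243
grasp_force: 30.0
t 32.42 tcp [ 0.6332 -0.068   0.0912] yaw -0.01 op 0.243 g 30.0 F [-1.   0.2  5.2] j [-16.2  41.3  86.6  -0.   52.1  73.9]
```

```bash
python3 -m jog '[[0,0.006,-0.007,0,0,0,0],[0,0.011,-0.015,0,0,0,0],[0,0.015,-0.024,0,0,0,0],[0,0.018,-0.033,0,0,0,0],[0,0.021,-0.042,0,0,0,0],[0,0.022,-0.051,0,0,0,0],[0,0.022,-0.060,0,0,0,0],[0,0.022,-0.070,0,0,0,0],[0,0.020,-0.079,0,0,0,0],[0,0.018,-0.088,0,0,0,0],[0,0.014,-0.097,0,0,0,0],[0,0.010,-0.105,0,0,0,0],[0,0.005,-0.113,0,0,0,0],[0,-0.001,-0.120,0,0,0,0],[0,-0.008,-0.127,0,0,0,0],[0,-0.015,-0.133,0,0,0,0],[0,-0.023,-0.138,0,0,0,0],[0,-0.032,-0.142,0,0,0,0],[0,-0.041,-0.145,0,0,0,0],[0,-0.05,-0.148,0,0,0,0]]'; python3 -c "
from h import *
state()"
```

```text
time_s: 34.92
position: [0.5837, 0.0798, 0.0912]
tcp_rot: [[1.0, 0.0, 0.003], [0.0, -1.0, -0.001], [0.003, 0.001, -1.0]]
force: [-0.0, -3.1, 6.2]
opening: 0.241
grasp_force: 30.0
t 34.92 tcp [0.5837 0.0798 0.0912] yaw 0.01 op 0.241 g 30.0 F [-0.  -3.1  6.2] j [-3.1 38.5 94.  -0.1 47.4 87. ]
```

```bash
python3 -m jog '[[0,-0.009,-0.001,0,0,0,0],[0,-0.019,-0.002,0,0,0,0],[0,-0.028,-0.001,0,0,0,0],[0,-0.037,0,0,0,0,0],[0,-0.046,0.003,0,0,0,0],[0,-0.055,0.006,0,0,0,0],[0,-0.064,0.011,0,0,0,0],[0,-0.071,0.016,0,0,0,0],[0,-0.079,0.022,0,0,0,0],[0,-0.085,0.029,0,0,0,0],[0,-0.091,0.036,0,0,0,0],[0,-0.096,0.044,0,0,0,0],[0,-0.1,0.052,0,0,0,0],[0,-0.104,0.061,0,0,0,0],[0,-0.106,0.07,0,0,0,0],[0,-0.107,0.079,0,0,0,0],[0,-0.108,0.086,0,0,0,0],[0,-0.107,0.093,0,0,0,0],[0,-0.107,0.099,0,0,0,0],[0,-0.106,0.104,0,0,0,0]]'; python3 -m jog '[[0,0.001,0.004,0,0,0,0],[0,0.002,0.008,0,0,0,0],[0,0.003,0.01,0,0,0,0],[0,0.003,0.01,0,0,0,0]]';  python3 -c "
from h import *
state()"
```

```text
time_s: 37.42
position: [0.4768, -0.0235, 0.0911]
tcp_rot: [[1.0, -0.001, 0.001], [-0.001, -1.0, 0.001], [0.001, -0.001, -1.0]]
force: [0.3, 0.9, 10.1]
opening: 0.245
grasp_force: 30.0
time_s: 37.92
position: [0.4792, -0.0337, 0.0911]
tcp_rot: [[1.0, -0.001, -0.001], [-0.001, -1.0, 0.0], [-0.001, -0.0, -1.0]]
force: [-1.4, -1.1, 10.9]
opening: 0.24
grasp_force: 30.0
t 37.92 tcp [ 0.4792 -0.0337  0.0911] yaw -0.03 op 0.24 g 30.0 F [-1.4 -1.1 10.9] j [-17.4  33.1 109.6   0.   37.3  72.6]
```

Next I nudge on to find the other stop.

```bash
python3 -m jog '[[0,0.0005,0.002,0,0,0,0],[0,0.001,0.004,0,0,0,0],[0,0.001,0.004,0,0,0,0]]' | egrep 'pos|force:'; python3 -m jog '[[0,0.0005,0.002,0,0,0,0],[0,0.001,0.003,0,0,0,0],[0,0.001,0.003,0,0,0,0]]' | egrep 'pos|force:'
```

```text
position: [0.4803, -0.0373, 0.0911]
force: [-1.8, -0.5, 10.0]
grasp_force: 30.0
position: [0.4803, -0.0376, 0.0911]
force: [-0.2, 9.5, 12.3]
grasp_force: 30.0
```

```bash
python3 -m jog '[[0,0,-0.002,0,0,0,0],[0.6,0,-0.002,0,0,0,0],[0.6,0,-0.002,0,0,0,0],[0.6,0,-0.002,0,0,0,0],[0.6,0,-0.002,0,0,0,0],[0.6,0,-0.002,-0.05,0,0,0],[0.6,0,-0.002,-0.1,0,0,0],[0.6,-0.03,-0.02,-0.15,0,0,0],[0.6,-0.07,-0.03,-0.154,0,0,0],[0.6,-0.09,-0.038,-0.154,0,0,0],[0.6,-0.09,-0.038,-0.154,0,0,0]]'
python3 - <<'E'
from h import *
state(); t=snap('top'); w=snap('wrist'); o=[]
for n,c in(('pot1',(.566,-.0985)),('pot0',(.65,-.034)),('pot2',(.511,.064))):
    print(n,pot('wrist',w,n,c,.080),pot('top',t,n,c,.080))
    cam,s=('top',t) if n=='pot0' else('wrist',w)
    p,_,_=patch(cam,s[0],s[2],c,.08,.04,.0004); o.append(cv2.resize(p,(200,200)))
p,X,Y=patch('top',t[0],t[2],(.6,0),.03,.2,.001)
cv2.imwrite('pics/c7.png',np.hstack([cv2.resize(p,(600,600)),np.vstack(o)]))
E
```

```text
time_s: 40.05
position: [0.3903, -0.0023, 0.2446]
tcp_rot: [[1.0, -0.0, -0.001], [-0.0, -1.0, 0.0], [-0.001, -0.0, -1.0]]
force: [1.4, -1.6, 0.6]
opening: 0.599
grasp_force: 0.0
t 40.05 tcp [ 0.3903 -0.0023  0.2446] yaw -0.01 op 0.599 g 0.0 F [ 1.4 -1.6  0.6] j [-16.9  11.  112.7   0.   56.3  73.1]
pot1 [  0.563   -0.097  -85.014   26.8257] [ 0.5635 -0.098   0.     25.5736]
pot0 None [  0.648   -0.034  -16.3482  25.3948]
pot2 [5.100000e-01 6.450000e-02 1.377275e+02 2.599640e+01] [ 0.5105  0.0635  0.     24.4643]
```

View pics/c7.png

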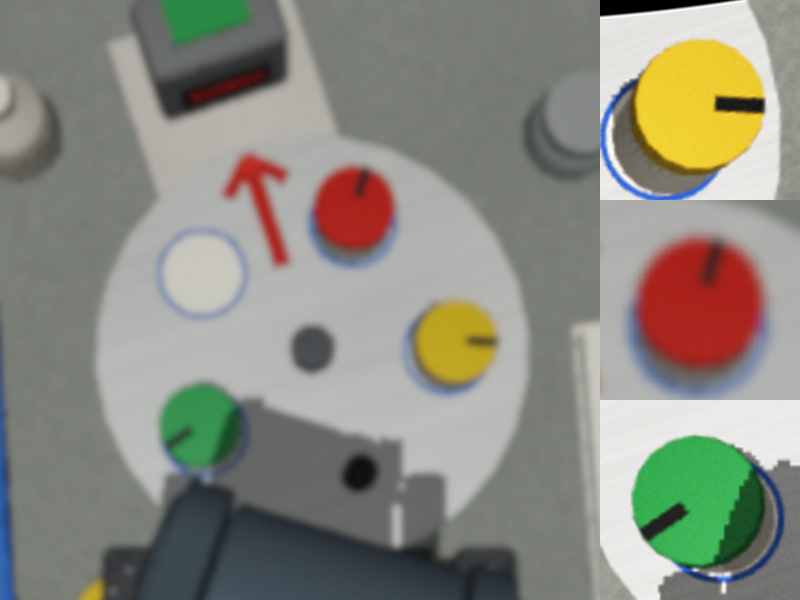

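The disc is at its stop: arrow tip (248,155) facing the scanner window (228,85). All three pots are on their spots with their stripes outward. Now I unload them, gripping radially so the disc isn't turned; green first.

```bash
python3 -m jog '[[0.8,0.03,-0.017,0,0,0,-9],[0.8,0.06,-0.033,0,0,0,-18],[0.8,0.09,-0.05,0,0,0,-27],[0.8,0.12,-0.0665,0.02,0,0,-37],[0.8,0.12,-0.0665,0.06,0,0,-37],[0.8,0.12,-0.0665,0.11,0,0,-37],[0.8,0.12,-0.0665,0.15,0,0,-37],[0.8,0.12,-0.0665,0.178,0,0,-37],[0.8,0.12,-0.0665,0.178,0,0,-37],[0.3,0.12,-0.0665,0.178,0,0,-37],[0.3,0.12,-0.0665,0.178,0,0,-37],[0.3,0.12,-0.0665,0.178,0,0,-37],[0.3,0.12,-0.0665,0.178,0,0,-37],[0.3,0.12,-0.0665,0.178,0,0,-37]]'
python3 - <<'E'
from h import *
s=state(); R=s['tcp_rot']; print((R.T@(np.array([.425,.262,0])-np.r_[.5105,.064,0]))[:2])
o=models.outline_of('top','tray')[0]; img,_,ci=snap('top')
y,x=np.nonzero(o['mask']); T=ci['world_to_cam'];C=-T[:3,:3].T@T[:3,3]
d=np.c_[(x-ci['cx'])/ci['fx'],(y-ci['cy'])/ci['fy'],np.ones(len(x))]@T[:3,:3]
w=C+d*((.012-C[2])/d[:,2])[:,None]
print(cv2.minAreaRect((w[:,:2]*1000).astype(np.float32)))
E
```

```text
time_s: 41.9
position: [0.5128, 0.0635, 0.0677]
tcp_rot: [[0.799, 0.602, 0.003], [0.602, -0.799, -0.0], [0.002, 0.002, -1.0]]
force: [-0.8, 0.1, 6.6]
opening: 0.591
grasp_force: 30.0
t 41.9 tcp [0.5128 0.0635 0.0677] yaw 36.98 op 0.591 g 30.0 F [-0.8  0.1  6.6] j [ -5.3  37.2 105.2   0.   37.4  47.7]
[ 0.05081049 -0.20960075]
((479.84613037109375, 308.23663330078125), (242.23231506347656, 222.4019012451172), 3.4380300045013428)
```

```bash
python3 -m jog '[[0.3,0,0,-0.03,0,0,0],[0.3,0,0,-0.07,0,0,0],[0.3,0,0,-0.1,0,0,0],[0.3,0.01,-0.04,-0.1,0,0,0],[0.3,0.02,-0.08,-0.1,0,0,0],[0.3,0.03,-0.12,-0.1,0,0,0],[0.3,0.04,-0.16,-0.1,0,0,0],[0.3,0.05,-0.195,-0.08,0,0,0],[0.3,0.051,-0.21,-0.04,0,0,0],[0.3,0.051,-0.21,0,0,0,0],[0.3,0.051,-0.21,0.016,0,0,0],[0.3,0.051,-0.21,0.024,0,0,0],[0.3,0.051,-0.21,0.024,0,0,0],[0.8,0.051,-0.21,0.024,0,0,0],[0.8,0.051,-0.21,0.024,0,0,0],[0.8,0.051,-0.21,0.024,0,0,0],[0.8,0.051,-0.21,-0.03,0,0,0],[0.8,0.051,-0.21,-0.08,0,0,0],[0.8,0.051,-0.21,-0.13,0,0,0],[0.8,0.051,-0.21,-0.13,0,0,0]]'
python3 - <<'E'
from h import *
s=state(); t=snap('top'); w=snap('wrist'); R=s['tcp_rot']
for n,c in(('pot1',(.564,-.0975)),('pot0',(.649,-.034))): print(n,pot('top',t,n,c,.08),(R.T@(np.r_[c,.25]-s['position'])))
print(pot('wrist',w,'pot2',(.425,.262),.057))
p,X,Y=patch('top',t[0],t[2],(.565,-.0085),.03,.15,.001); m=huemask(p,(-8,8)); R_=np.hypot(X-.565,Y+.0085); m&=(R_>.05)&(abs(np.degrees(np.arctan2(Y+.0085,X-.565))-18.6)<14)
print('arrow',np.degrees(np.arctan2((Y[m]+.0085).mean(),(X[m]-.565).mean())))
E
```

```text
time_s: 44.5
position: [0.429, 0.263, 0.2007]
tcp_rot: [[0.799, 0.602, 0.01], [0.602, -0.799, 0.003], [0.01, 0.003, -1.0]]
force: [0.6, 0.7, -0.3]
opening: 0.797
grasp_force: 0.0
t 44.5 tcp [0.429  0.263  0.2007] yaw 36.99 op 0.797 g 0.0 F [ 0.6  0.7 -0.3] j [ 18.8  23.4 101.8   0.   54.3  71.8]
pot1 [  0.5635  -0.098  -86.367   25.5557] [-0.10859086  0.36936355 -0.04923325]
pot0 [ 0.648 -0.034  0.    25.383] [-0.00249646  0.36978606 -0.04820868]
[  0.427    0.263  127.7665  25.697 ]
arrow 18.588598046964492
```

```bash
python3 -m jog '[[0.8,-0.012,0.04,0,0,0,4],[0.8,-0.024,0.08,0,0,0,8],[0.8,-0.036,0.125,0,0,0,13],[0.8,-0.05,0.17,0,0,0,18],[0.8,-0.064,0.215,0,0,0,24],[0.8,-0.078,0.26,0,0,0,30],[0.8,-0.09,0.305,0,0,0,37],[0.8,-0.1,0.345,0,0,0,37],[0.8,-0.1085,0.369,0.01,0,0,37],[0.8,-0.1085,0.369,0.05,0,0,37],[0.8,-0.1085,0.369,0.09,0,0,37],[0.8,-0.1085,0.369,0.12,0,0,37],[0.8,-0.1085,0.369,0.133,0,0,37],[0.8,-0.1085,0.369,0.133,0,0,37],[0.3,-0.1085,0.369,0.133,0,0,37],[0.3,-0.1085,0.369,0.133,0,0,37],[0.3,-0.1085,0.369,0.133,0,0,37],[0.3,-0.1085,0.369,0.133,0,0,37],[0.3,-0.1085,0.369,0.133,0,0,37]]'
python3 - <<'E'
from h import *
s=state(); R=s['tcp_rot']; print((R.T@(np.array([.535,.262,0])-np.r_[s['position'][:2],0]))[:2])
E
```

```text
time_s: 46.98
position: [0.5624, -0.0984, 0.0647]
tcp_rot: [[1.0, -0.0, 0.002], [-0.0, -1.0, -0.001], [0.002, 0.001, -1.0]]
force: [-1.1, -0.6, 5.0]
opening: 0.59
grasp_force: 30.0
t 46.98 tcp [ 0.5624 -0.0984  0.0647] yaw -0.01 op 0.59 g 30.0 F [-1.1 -0.6  5. ] j [-21.1  40.   97.4  -0.   42.5  68.9]
[-0.02751649 -0.36042345]
```

```bash
python3 -m jog '[[0.3,0,0,-0.03,0,0,0],[0.3,0,0,-0.07,0,0,0],[0.3,0,0,-0.11,0,0,0],[0.3,-0.003,-0.045,-0.11,0,0,0],[0.3,-0.007,-0.09,-0.11,0,0,0],[0.3,-0.01,-0.14,-0.11,0,0,0],[0.3,-0.014,-0.19,-0.11,0,0,0],[0.3,-0.018,-0.24,-0.11,0,0,0],[0.3,-0.022,-0.29,-0.11,0,0,0],[0.3,-0.026,-0.335,-0.1,0,0,0],[0.3,-0.028,-0.36,-0.06,0,0,0],[0.3,-0.028,-0.36,-0.02,0,0,0],[0.3,-0.028,-0.36,0.012,0,0,0],[0.3,-0.028,-0.36,0.0235,0,0,0],[0.3,-0.028,-0.36,0.0235,0,0,0],[0.8,-0.028,-0.36,0.0235,0,0,0],[0.8,-0.028,-0.36,0.0235,0,0,0],[0.8,-0.028,-0.36,0.0235,0,0,0],[0.8,-0.028,-0.36,-0.03,0,0,0],[0.8,-0.028,-0.36,-0.08,0,0,0]]'
python3 - <<'E'
from h import *
s=state(); t=snap('top'); R=s['tcp_rot']
n,c='pot0',(.649,-.034);print(n,pot('top',t,n,c,.08),(R.T@(np.r_[c,.064]-s['position'])))
E
```

```text
time_s: 49.48
position: [0.5335, 0.2618, 0.1443]
tcp_rot: [[1.0, -0.001, -0.001], [-0.001, -1.0, -0.0], [-0.001, 0.0, -1.0]]
force: [1.0, -0.4, 0.2]
opening: 0.798
grasp_force: 0.0
t 49.48 tcp [0.5335 0.2618 0.1443] yaw -0.03 op 0.798 g 0.0 F [ 1.  -0.4  0.2] j [ 15.4  34.4  91.2   0.   54.5 105.4]
pot0 [ 0.648  -0.034   0.     25.3768] [0.11575098 0.29573538 0.08023174]
```

```bash
python3 -m jog '[[0.8,0,0.01,-0.05,0,0,0],[0.8,0.015,0.04,-0.09,0,0,-9],[0.8,0.03,0.08,-0.1,0,0,-18],[0.8,0.045,0.12,-0.1,0,0,-27],[0.8,0.06,0.16,-0.1,0,0,-36],[0.8,0.075,0.2,-0.1,0,0,-45],[0.8,0.09,0.24,-0.1,0,0,-54],[0.8,0.105,0.275,-0.1,0,0,-63],[0.8,0.1155,0.2955,-0.09,0,0,-73],[0.8,0.1155,0.2955,-0.05,0,0,-73],[0.8,0.1155,0.2955,0,0,0,-73],[0.8,0.1155,0.2955,0.05,0,0,-73],[0.8,0.1155,0.2955,0.078,0,0,-73],[0.8,0.1155,0.2955,0.078,0,0,-73],[0.3,0.1155,0.2955,0.078,0,0,-73],[0.3,0.1155,0.2955,0.078,0,0,-73],[0.3,0.1155,0.2955,0.078,0,0,-73],[0.3,0.1155,0.2955,0.078,0,0,-73],[0.3,0.1155,0.2955,0.078,0,0,-73]]'
python3 - <<'E'
from h import *
s=state(); R=s['tcp_rot']; print((R.T@(np.array([.48,.365,0])-np.r_[s['position'][:2],0]))[:2])
E
```

```text
time_s: 51.9
position: [0.6503, -0.0338, 0.0674]
tcp_rot: [[0.293, 0.956, 0.003], [0.956, -0.293, -0.001], [0.0, 0.003, -1.0]]
force: [-0.2, 0.7, 6.6]
opening: 0.593
grasp_force: 30.0
t 51.9 tcp [ 0.6503 -0.0338  0.0674] yaw 72.98 op 0.593 g 30.0 F [-0.2  0.7  6.6] j [-12.8  44.   85.1   0.   50.8   4.2]
[ 0.33146518 -0.27954854]
```

```bash
python3 -m jog '[[0.3,0,0,-0.03,0,0,0],[0.3,0,0,-0.08,0,0,0],[0.3,0,0,-0.12,0,0,0],[0.3,0.035,-0.03,-0.12,0,0,0],[0.3,0.075,-0.063,-0.12,0,0,0],[0.3,0.115,-0.097,-0.12,0,0,0],[0.3,0.155,-0.13,-0.12,0,0,0],[0.3,0.195,-0.164,-0.12,0,0,0],[0.3,0.235,-0.198,-0.12,0,0,0],[0.3,0.275,-0.232,-0.12,0,0,0],[0.3,0.31,-0.262,-0.12,0,0,0],[0.3,0.331,-0.2795,-0.11,0,0,0],[0.3,0.331,-0.2795,-0.07,0,0,0],[0.3,0.331,-0.2795,-0.02,0,0,0],[0.3,0.331,-0.2795,0.012,0,0,0],[0.3,0.331,-0.2795,0.024,0,0,0],[0.3,0.331,-0.2795,0.024,0,0,0],[0.8,0.331,-0.2795,0.024,0,0,0],[0.8,0.331,-0.2795,0.024,0,0,0],[0.8,0.331,-0.2795,0.024,0,0,0]]'
python3 -m jog '[[0.8,0,0,-0.04,0,0,0],[0.8,0,0,-0.09,0,0,0],[0.8,0,0,-0.14,0,0,0],[0.8,-0.04,0.02,-0.18,0,0,0],[0.8,-0.09,0.06,-0.2,0,0,0],[0.8,-0.14,0.1,-0.2,0,0,0],[0.8,-0.19,0.14,-0.2,0,0,0],[0.8,-0.24,0.17,-0.2,0,0,0],[0.8,-0.28,0.17,-0.2,0,0,0],[0.8,-0.28,0.17,-0.2,0,0,0]]'
python3 - <<'E'
from h import *
s=state(); t=snap('top'); c=snap('scene')
for n,q in(('pot0',(.48,.365)),('pot1',(.535,.262)),('pot2',(.427,.263))): print(n,pot('top',t,n,q,.055))
cv2.imwrite('pics/f.png',np.vstack([cv2.resize(t[0],(440,300),interpolation=3),cv2.resize(c[0],(440,300),interpolation=3)]))
E
```

```text
time_s: 54.4
position: [0.4792, 0.3649, 0.0421]
tcp_rot: [[0.293, 0.956, 0.001], [0.956, -0.293, 0.001], [0.001, 0.001, -1.0]]
force: [-0.0, -0.6, 0.7]
opening: 0.778
grasp_force: 0.0
time_s: 55.65
position: [0.5589, 0.0444, 0.2416]
tcp_rot: [[0.297, 0.955, -0.001], [0.955, -0.297, -0.0], [-0.001, -0.001, -1.0]]
force: [0.3, 0.4, -0.4]
opening: 0.804
grasp_force: 0.0
t 55.65 tcp [0.5589 0.0444 0.2416] yaw 72.7 op 0.804 g 0.0 F [ 0.3  0.4 -0.4] j [-6.9 24.7 90.9 -0.  64.4 10.5]
pot0 [ 0.48    0.3605 -5.2872 25.4816]
pot1 [  0.539    0.27   -93.5633  18.6769]
pot2 [   0.4245    0.27   -108.4537   17.9302]
```

View pics/f.png

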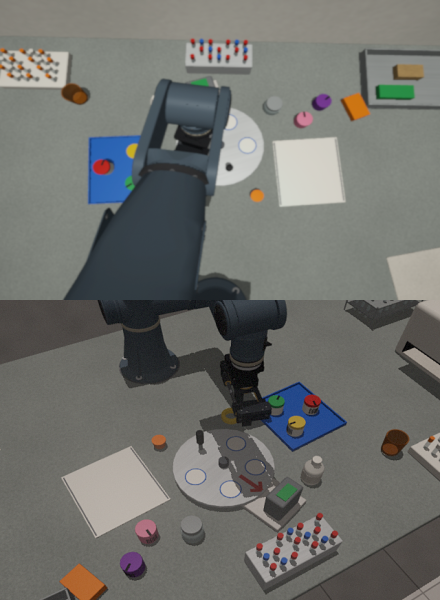

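The three pots stand upright in the tray, at scene-half positions (277,402), (312,402) and (297,424). The disc is empty with its arrow pointing at the scanner, and the other things are in place. I'll confirm the arrow angle by number, then hand in.

```bash
python3 - <<'E'
from h import *
from rig import workorder
c=snap('scene')
p,X,Y=patch('scene',c[0],c[2],(.565,-.0085),.03,.14,.001); a=np.degrees(np.arctan2(Y+.0085,X-.565))
m=huemask(p,(-8,8))&(np.hypot(X-.565,Y+.0085)>.05)&(abs(a-18.6)<25)
an=np.degrees(np.arctan2((Y[m]+.0085).mean(),(X[m]-.565).mean())); print(m.sum(),an)
if abs(an-18.6)<4: print(workorder.hand_in())
E
```

```text
1175 19.264794530214516
the job is handed in; nothing more can be done
None
```

The job is handed in: the three pots present (red, yellow, green) went round past the scanner with codes outwards and now stand upright in the blue tray, with the carousel at its anticlockwise stop.

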